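# Trip the catch of a key box through its empty lock hole

## Robot

A 6-joint arm with a two-finger parallel gripper is mounted at the origin on a cart in front of the work surface, level with it; the furniture and walls round the work are solid. World frame = base frame: x ahead of the robot, y to its left, z up, the work surface at z = 0. Lengths are in m, angles in degrees, forces in N, time in s.
With the tool pointing down it reaches from about 0.4 to 0.825 m from the base axis. Payload 7 kg.
Tool frame: the origin (TCP) lies midway between the tips of the shut fingers; the grasp point (between the pads) lies r.grip_depth behind it (r.grip_depth is the distance from the TCP to the grasp point, in m); z points along the fingers, y is the line along which they close (so a half turn about z gives the same grasp; the last joint's range is limited). The gripper opens to 88 mm and grips with 3 to 60 N. Pads are 19 mm wide; open, the fingers measure 130 mm over their backs; the gripper's body (78 mm by 193 mm) begins 47 mm behind the grasp point.
Start: joints at [87.095, 20.546, 0.682, 0, -70.136, -16.507], TCP at [0.224, 0.637, 0.227] pointing down, gripper open.
Joint ranges: [-176.03, 176.03], [-82.01, 121.73], [-58.28, 71.71], [-173.87, 95.51], [-174.79, -0.11], [-173.66, 173.66]. Speed limits (degrees/s): [136.94, 136.94, 172.46, 180, 180, 180].

## Interface

Orientations are given as [roll, pitch, yaw] about the fixed x, y, z axes, in that order (R = Rz(yaw) Ry(pitch) Rx(roll)).
In Python, from plant import r gives the robot as it stands.
- The arm moves only by the shell command python3 drive.py [OPENING] [FORCE], which reads ROWS from standard input. ROWS is 1 to 12 rows, parted by semicolons, with the numbers parted by commas; each row has 6 numbers: dx, dy, dz in shares of 1000 mm (1.0 is 1000 mm), then a rotation vector rx, ry, rz in a scale on which 1.0 is 90 degrees; each row is the pose to reach, as a shift and turn from the pose commanded when the command began, along the tool's axes at that moment; what a row does not reach only later rows make up. A row lasts 1/12 s, in which the tool goes at most 0.0417 m and 7.16 degrees, less where a joint would pass 70% of its speed; a pose out of reach is approached as far as the arm can. OPENING is the finger opening in m, set as the command begins (- or left out keeps the last). The fingers move at their own pace and stop on an object; FORCE is the grip in N (left out, the last holds). Time passes only in rows, so rows that do not move let the fingers close. It prints the time, the measured TCP pose, the force, the opening and the grip force at its end. Input that does not fit is refused with a message, and nothing moves.
- r.get_state(): the state, without advancing time (a new reading comes with each control period).
- r.capture(name): name is "side" or "top"; returns a dict with "frame" (420x560x3 uint8, red, green, blue), "z_map" (420x560 float32, m along the optical axis (not along the pixel's ray), 0 where there is no reading), "fx", "fy", "cx", "cy" (pixels), "cam_to_world" (4x4, takes a point from camera to world coordinates). Camera axes: x right, y down, z forward; pixel columns grow to the right and rows downward; lengths in m; the calibration is good to about 2 mm. A picture is of the moment at which its call begins.
- r.close_job(): hands the job in; it is judged then, once.
The state is a dict: "time_s": time; "joints": joint angles; "qd": joint speeds; "joint_torque": joint torques, N m; "tcp_pos": TCP position; "eef_rot": TCP orientation; "contact_force": force on the tool from outside, world axes, zero at the start; "moment": the same for the moment, N m; "gripper_width": finger opening in m; "gripper_force": force on a finger pad.
Only numpy, scipy, OpenCV 4.12 (cv2) and the standard library are available. Lean on these libraries where they do the work, as an engineer would, in place of code of your own. Each camera call takes 0.05 s, during which the arm holds its last target. There are 200 camera calls.

## Task

The keys are locked in the blue steel key box, whose lock barrel has been taken out. Take the red-handled screwdriver and push the spring catch back through the empty lock hole until the lid springs ajar; then lay the screwdriver down flat on the bench and swing the lid right back until it stands open by itself. Do not disturb the tape measure, the sanding block or the tea glass.

Things in the scene. Friction and masses are not known exactly. Their poses are not given: they have to be found in the camera images.
- key_box: Blue steel key box, bolted to the bench: body 130 (x) x 160 (y) x 64 mm high, 69 mm high with its lid shut. Origin: centre of the underside. Its x axis points from the front wall (with the lock hole; the lid's handle sticks out beside it, above) to the back wall (with the hinges); z up. Front wall 4 mm thick.
- lock_hole (a point): Centre of the empty lock hole, 16 mm in diameter, in the outer face of the front wall, 30 mm above the bench and 45 mm to the +y side of the box's middle, with a bright steel ring round it. Its axes are the box's: the screwdriver goes in along +x, level. The lid's rim (front skirt) ends 53 mm above the bench, over the hole.
- catch: Brass spring catch behind the lock hole. Origin: front face of its plate (26 wide x 30 mm high), on the hole's axis; at rest 18 mm behind the wall's outer face, x = -47 mm in the box's frame. It slides along the box's +x to a stop at 12 mm; pushing it takes 4 N at first, 7 N at 10 mm. Pushed back over 6 mm it lets go of the lid; it springs back when left.
- lid (a joint): Lid angle in rad: 0 shut; two spring pins throw it up to about 0.2 (ajar) once the catch is pushed back; 1.72 at its stop, where it leans back past upright and stays by its own weight. Before upright it falls back on to the pins. About 0.36 kg.
- lid_hinge (a point): Middle of the hinge line, which runs along the box's y axis: 69 mm behind the box's centre (+x), 66 mm above the bench. The lid turns up and back about it.
- lid_handle (a point): Middle of the round steel pull bar, 10 mm thick, 80 mm long along the box's y axis, held 40 mm in front of the lid's front skirt by its two ends; 177.5 mm from the hinge line, 61 mm above the bench when the lid is shut, 30 mm to the -y side of the box's middle. Between bar and skirt 35 mm are free for a finger.
- screwdriver: Flat-blade screwdriver with red handle, loose on the bench, 206 mm long, about 0.11 kg. Origin: underside at mid-length; the axis of shaft and handle lies 14 mm above it. The round handle, 28 mm thick, runs from y = +8 to +100 mm; the steel shaft, 6 mm thick, from y = +8 to the tip at y = -101 mm.
- the_arm_lamp: Black desk lamp, an obstacle behind the box. Its base disc, 160 mm wide, is centred at x = +38, y = +141 mm in its own frame (z up). From there the arms rise to an elbow on the robot's side, 0.34 m high, then run back at 0.34 to 0.43 m to a shade (0.27 to 0.46 m high) to the right, near the wall. Pass over it with the fingertips above 0.5 m; keep the hand in front of it.
- tape_measure: Yellow tape measure standing behind the box, 37 x 95 x 64 mm; bystander. Origin under its middle.
- sanding_block: Brown sanding block lying beside the box, 65 x 105 x 36 mm; bystander. Origin under its middle.
- tea_glass: Waisted tea glass, 62 mm wide, 86 mm high, standing behind; bystander. Origin under its middle.

How it is judged:
By the outcome, as a careful person would: the job done as asked, in the order asked, and still so for the second after the job is handed in, with the robot touching nothing.
It also fails if it takes over 72 s, if anything falls off the work surface, if the arm or the gripper's body presses on something with over 40 N, if the wrist force passes 120 N, or if a joint passes its speed limit or range.

## Working session

There is one attempt and no reset: what is moved stays moved. The work goes in short steps, Python scripts to look and compute and a shell command to move; the robot and the scene stay as the last step left them, time stands still between calls to the robot, and variables do not carry over. Pictures are saved under pics/ and viewed, at most 10 in all, crops included, and the job is handed in when it is done.

```bash
ls; mkdir -p pics
python3 - <<'E'
from plant import r
import cv2,numpy as np
for n in("top","side"):
    c=r.capture(n); np.savez(f"{n}0.npz",**c)
    cv2.imwrite(f"pics/{n}0.png",c["frame"][:,:,::-1]); print(n,c["fx"],c["cx"],c["cy"],np.round(c["cam_to_world"],3).tolist())
print(r.get_state(),r.grip_depth)
E
```

```text
drive.py
pics
plant.py
top 411.5485108316398 274.1184736804728 208.58382717308928 [[0.014, -0.999, 0.049, 0.501], [-0.999, -0.015, -0.028, -0.176], [0.029, -0.049, -0.998, 0.904], [0.0, 0.0, 0.0, 1.0]]
side 411.66930860947406 278.71730919955877 208.0941659349001 [[0.987, -0.098, 0.124, 0.418], [-0.156, -0.471, 0.868, -0.949], [-0.027, -0.877, -0.48, 0.49], [0.0, 0.0, 0.0, 1.0]]
{'time_s': 0.1, 'joints': array([ 8.70953121e+01,  2.05874316e+01,  6.38147306e-01, -1.63608184e-02,
       -7.01374914e+01, -1.65077530e+01]), 'qd': array([-0.01842129, -0.09092092,  0.14589406,  0.05744113, -0.10865535,
       -0.00082578]), 'joint_torque': array([-3.12265642e-03, -5.84164524e+01,  2.93751258e+01,  7.01561540e+00,
        1.01172575e-02, -5.90204877e-05]), 'tcp_pos': array([0.22422524, 0.63618968, 0.22571293]), 'eef_rot': array([ 1.79912430e+02, -9.91190244e-03, -1.94180038e+01]), 'contact_force': array([-0.392052  ,  0.08049837,  0.12733187]), 'moment': array([-0.00359817,  0.03223349, -0.00422642]), 'gripper_force': 0.0, 'gripper_width': 0.0871215086938675} 0.0188
```

View pics/top0.png

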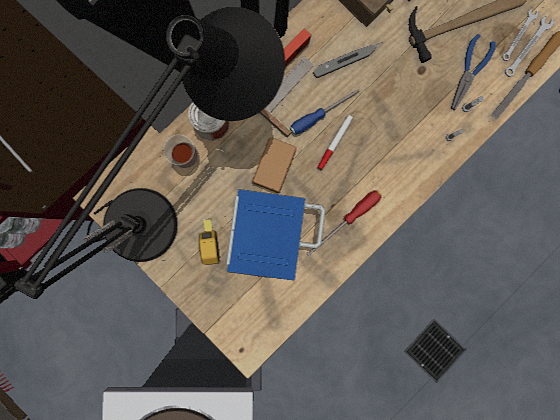

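View pics/side0.png

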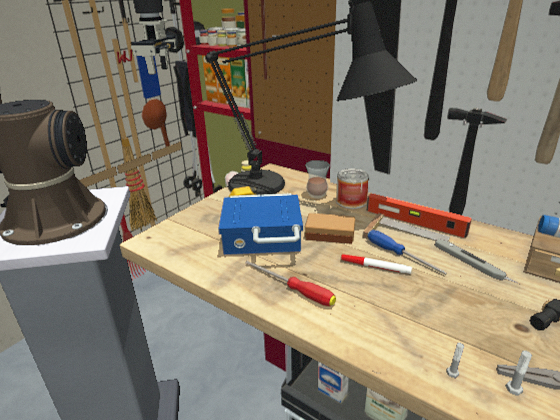

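The top view shows the box lid (corners about (238,190), (305,198), (295,280), (228,271)). The handle bar is to its right at x≈322, and the screwdriver runs from its tip at ~(312,250) to its handle end at ~(381,193). In the side view the lock hole ring is at ~(239,243).

```bash
cat > h.py <<'E'
import numpy as np,cv2
from plant import r
def cloud(c):
    v,u=np.mgrid[:420,:560]; z=c["z_map"]
    p=np.stack([(u-c["cx"])/c["fx"]*z,(v-c["cy"])/c["fy"]*z,z,np.ones_like(z)],-1)
    return (p@np.asarray(c["cam_to_world"]).T)[...,:3]
def toolaxes(d):  # world shift -> tool axes now
    from scipy.spatial.transform import Rotation as R
    return R.from_euler('xyz',r.get_state()["eef_rot"],degrees=True).inv().apply(d)
E
python3 - <<'E'
from h import *
t=np.load("top0.npz");s=np.load("side0.npz")
for n,c in(("top",t),("side",s)):
    P=cloud(c); f=c["frame"].astype(int); R,G,B=f[...,0],f[...,1],f[...,2]
    m=(B>1.6*R)&(B>90)&(P[...,2]>.06)&(P[...,2]<.08)&(P[...,1]<-.05)&(P[...,1]>-.3)
    q=P[m]; rc=cv2.minAreaRect((q[:,:2]*1000).astype(np.float32)); print(n,"lid",rc,np.median(q[:,2]),m.sum())
    m=(R>2*G)&(R>90)&(P[...,2]>.004)&(P[...,2]<.05)&(P[...,1]<-.3)&(P[...,0]<.6)&(P[...,0]>.4)
    q=P[m];rc=cv2.minAreaRect((q[:,:2]*1000).astype(np.float32)); print(n,"drv",rc,cv2.boxPoints(rc).round().tolist(),q[:,2].max())
a=cv2.resize(t["frame"][180:285,285:392],None,fx=5.5,fy=5.5,interpolation=2)[:,:,::-1]
cv2.imwrite("pics/tc.png",a)
b=cv2.resize(s["frame"][190:310,210:345],None,fx=5,fy=5,interpolation=2)[:,:,::-1]
cv2.imwrite("pics/sc.png",b)
E
```

```text
top lid ((490.1630859375, -183.562744140625), (136.46168518066406, 167.64816284179688), 83.17192840576172) 0.07093057373827438 5423
top drv ((550.5790405273438, -391.7178039550781), (26.40762710571289, 89.56983947753906), 42.68353271484375) [[511.0, -368.0], [571.0, -434.0], [591.0, -416.0], [530.0, -350.0]] 0.03261719708285615
side lid ((488.4173583984375, -185.65499877929688), (142.33238220214844, 168.2431182861328), 82.34716033935547) 0.06712187140828679 2583
side drv ((547.1060791015625, -395.7252502441406), (23.867698669433594, 90.53163146972656), 40.661033630371094) [[509.0, -369.0], [568.0, -438.0], [586.0, -422.0], [527.0, -354.0]] 0.02584594687840902
```

View pics/tc.png

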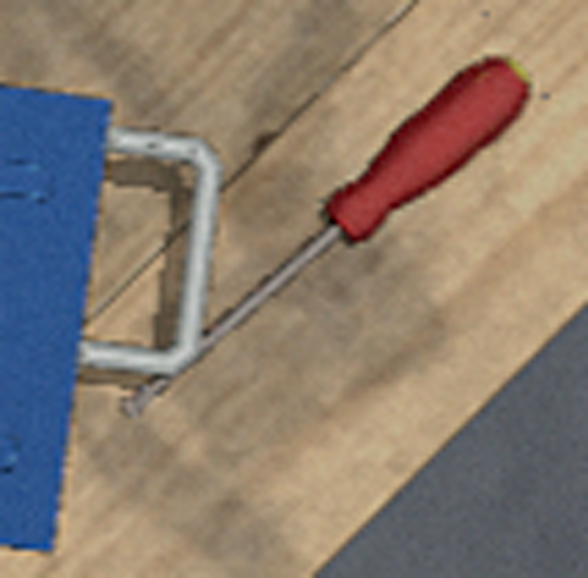

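View pics/sc.png

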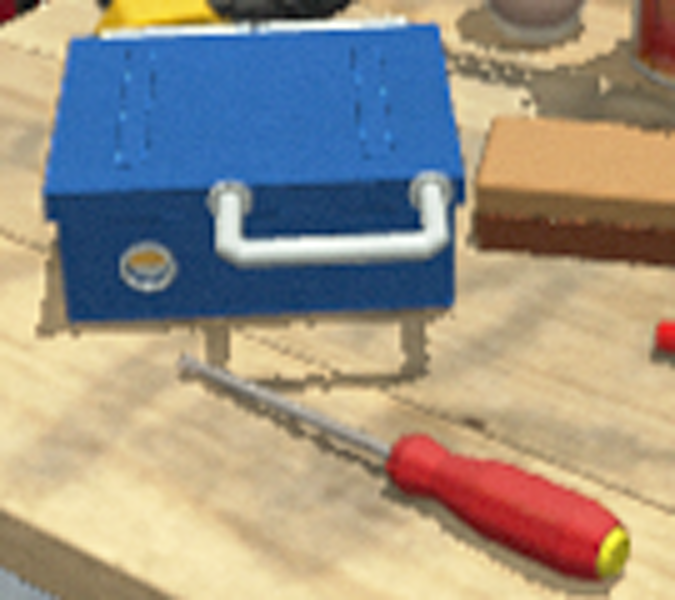

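The crops show the hole centre at side pixel ≈(239.2,242.6), with brass visible behind it. The driver tip is at top (308.2,253.3) and side (246.2,262.2), just past the bar's near end and below it. The pull bar runs from top crop (205,160) to (180,360).

```bash
cat >> h.py <<'E'
def ray(c,u,v,z):
    T=np.asarray(c["cam_to_world"]);d=T[:3,:3]@[(u-c["cx"])/c["fx"],(v-c["cy"])/c["fy"],1];o=T[:3,3]
    return o+d*(z-o[2])/d[2]
E
python3 - <<'E'
from h import *
t=np.load("top0.npz");s=np.load("side0.npz")
T=lambda x,y,z:(ray(t,(x+.5)/5.5-.5+285,(y+.5)/5.5-.5+180,z)*1000).round(1)
S=lambda x,y,z:(ray(s,(x+.5)/5-.5+210,(y+.5)/5-.5+190,z)*1000).round(1)
print("hole",S(148,266,.030))
print("tip",T(130,405,.014),S(183,364,.014))
print("neck",T(341,232,.014),S(391,459,.014))
print("end",T(522,72,.014),S(614,552,.014))
print("bar ends",T(203,155,.061),T(184,358,.061),S(232,252,.061),S(437,238,.061))
print("lid front corners",T(110,100,.069),T(53,550,.069),S(45,188,.069),S(463,177,.069))
E
```

```text
hole [ 436.3 -245.7   30. ]
tip [ 449.7 -275.7   14. ] [ 445.3 -293.1   14. ]
neck [ 518.8 -358.7   14. ] [ 514.6 -365.6   14. ]
end [ 583.5 -430.7   14. ] [ 580.4 -428.9   14. ]
bar ends [ 546.  -296.9   61. ] [ 470.1 -290.4   61. ] [ 467.4 -289.8   61. ] [ 545.8 -295.5   61. ]
lid front corners [ 565.4 -261.    69. ] [ 399.5 -241.7   69. ] [ 398.7 -241.4   69. ] [ 562.1 -266.2   69. ]
```

```bash
cat >> h.py <<'E'
from scipy.spatial.transform import Rotation as Ro
def shift(target,yaw=None,frm=None,fyaw=None):
    s=r.get_state();p=s["tcp_pos"] if frm is None else np.array(frm)
    Rr=Ro.from_euler('xyz',s["eef_rot"] if fyaw is None else [180,0,fyaw],degrees=True)
    d=Rr.inv().apply(np.array(target)-p)
    w=(Rr.inv()*Ro.from_euler('xyz',[180,0,yaw],degrees=True)).as_rotvec(degrees=True) if yaw is not None else 0
    return d.round(4),np.round(w,2)
E
echo '0,0,-0.33,0,0,0;0,0,-0.33,0,0,0;0,0,-0.33,0,0,0;0,0,-0.33,0,0,0;0,0,-0.33,0,0,0;0,0,-0.33,0,0,0;0,0,-0.33,0,0,0;0,0,-0.33,0,0,0;0,0,-0.33,0,0,0' | python3 drive.py 0.06
python3 - <<'E'
from h import *
print(r.get_state()["joints"].round(1))
print(shift([.40,0.05,.56],-47.5),shift([.548,-.393,.56],-47.5))
E
```

```text
time_s: 0.85
tcp_pos: [0.2254, 0.6366, 0.5651]
eef_rot: [-179.3, 0.0, -19.5]
contact_force: [0.9, -0.7, 2.0]
gripper_width: 0.06
gripper_force: 0.0
[  87.1   21.1   44.4    0.2 -112.6  -16.5]
(array([ 0.3602,  0.4948, -0.0009]), array([-0.65,  0.2 , 28.02])) (array([ 0.6475,  0.863 , -0.0054]), array([-0.65,  0.2 , 28.02]))
```

Units first: turns go in shares of 90 degrees. So 28 degrees is 0.3111.

```bash
echo '0.65,0.863,0,0,0,0.3111;0.65,0.863,0,0,0,0.3111;0.65,0.863,0,0,0,0.3111;0.65,0.863,0,0,0,0.3111;0.65,0.863,0,0,0,0.3111;0.65,0.863,0,0,0,0.3111;0.65,0.863,0,0,0,0.3111;0.65,0.863,0,0,0,0.3111;0.65,0.863,0,0,0,0.3111;0.65,0.863,0,0,0,0.3111;0.65,0.863,0,0,0,0.3111;0.65,0.863,0,0,0,0.3111' | python3 drive.py
python3 - <<'E'
from h import *
print(r.get_state()["joints"].round(1))
print(shift([.548,-.393,.56],-47.5))
E
```

```text
time_s: 1.85
tcp_pos: [0.375, 0.1578, 0.5566]
eef_rot: [-180.0, 0.0, -47.4]
contact_force: [0.9, 0.3, 0.1]
gripper_width: 0.0601
gripper_force: 0.0
[  50.9   -8.     9.6   -0.  -107.5   -8.3]
(array([ 0.5224,  0.2458, -0.0037]), array([-0.04,  0.02,  0.14]))
```

```bash
echo '0.52,0.245,0,0,0,0;0.52,0.245,0,0,0,0;0.52,0.245,0,0,0,0;0.52,0.245,0,0,0,0;0.52,0.245,0,0,0,0;0.52,0.245,0,0,0,0;0.52,0.245,0,0,0,0;0.52,0.245,0,0,0,0;0.52,0.245,0,0,0,0;0.52,0.245,0.1,0,0,0;0.52,0.245,0.2,0,0,0;0.52,0.245,0.3,0,0,0' | python3 drive.py
python3 - <<'E'
from h import *
print(r.get_state()["joints"].round(1))
print(shift([.548,-.393,.06],-47.5))
E
```

```text
time_s: 2.85
tcp_pos: [0.5132, -0.2819, 0.4691]
eef_rot: [-180.0, -0.1, -47.5]
contact_force: [1.3, 0.5, -1.0]
gripper_width: 0.0601
gripper_force: 0.0
[ -9.6   8.8  15.5   0.  -96.6  52.1]
(array([0.105 , 0.0495, 0.4092]), array([-0.02, -0.06, -0.03]))
```

```bash
echo '0.105,0.0495,0.1,0,0,0;0.105,0.0495,0.1,0,0,0;0.105,0.0495,0.1,0,0,0;0.105,0.0495,0.1,0,0,0;0.105,0.0495,0.41,0,0,0;0.105,0.0495,0.41,0,0,0;0.105,0.0495,0.41,0,0,0;0.105,0.0495,0.41,0,0,0;0.105,0.0495,0.41,0,0,0;0.105,0.0495,0.41,0,0,0;0.105,0.0495,0.41,0,0,0;0.105,0.0495,0.41,0,0,0' | python3 drive.py
echo '0,0,0,0,0,0' | python3 drive.py
python3 - <<'E'
from h import *
print(shift([.548,-.393,.003],-47.5))
c=r.capture("side");t=r.capture("top")
cv2.imwrite("pics/p.png",np.hstack([cv2.resize(c["frame"][180:330,200:380],None,fx=2.2,fy=2.2),cv2.resize(t["frame"][150:300,270:450],None,fx=2.2,fy=2.2)])[:,:,::-1])
E
```

```text
time_s: 3.85
tcp_pos: [0.5436, -0.388, 0.0537]
eef_rot: [179.9, 0.4, -47.5]
contact_force: [-0.6, 0.2, 0.0]
gripper_width: 0.0596
gripper_force: 0.0
time_s: 3.93
tcp_pos: [0.5433, -0.388, 0.0538]
eef_rot: [179.8, 0.6, -47.5]
contact_force: [-0.6, -0.3, 1.1]
gripper_width: 0.0598
gripper_force: 0.0
(array([ 0.0074, -0.0003,  0.0507]), array([0.23, 0.55, 0.03]))
```

View pics/p.png

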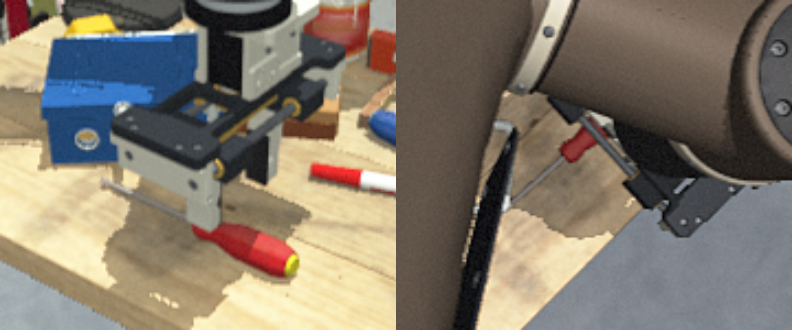

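The side view shows the fingers straddling the red handle, slightly toward the neck. I'll shift about 7 mm back and descend.

```bash
echo '0.008,0,0.02,0,0,0;0.008,0,0.044,0,0,0;0.008,0,0.044,0,0,0;0.008,0,0.044,0,0,0' | python3 drive.py
python3 - <<'E'
from h import *
print(shift([.548,-.393,.003],-47.5))
E
```

```text
time_s: 4.37
tcp_pos: [0.5529, -0.3959, 0.0175]
eef_rot: [180.0, -0.0, -47.4]
contact_force: [0.3, -0.9, 1.6]
gripper_width: 0.0599
gripper_force: 0.0
(array([-0.0054,  0.0017,  0.0145]), array([ 0.  , -0.03,  0.1 ]))
```

```bash
echo '-0.003,0.001,0.012,0,0,0;-0.003,0.001,0.012,0,0,0;-0.003,0.001,0.012,0,0,0' | python3 drive.py
echo '0,0,0,0,0,0;0,0,0,0,0,0;0,0,0,0,0,0;0,0,0,0,0,0;0,0,0,0,0,0;0,0,0,0,0,0;0,0,0,0,0,0;0,0,0,0,0,0' | python3 drive.py 0.0 45
```

```text
time_s: 4.62
tcp_pos: [0.5505, -0.3944, 0.0063]
eef_rot: [-180.0, -0.1, -47.4]
contact_force: [0.0, -0.1, -0.1]
gripper_width: 0.06
gripper_force: 0.0
time_s: 5.28
tcp_pos: [0.5501, -0.3941, 0.0045]
eef_rot: [-180.0, -0.0, -47.4]
contact_force: [0.2, 0.9, 2.0]
gripper_width: 0.0262
gripper_force: 44.9
```

```bash
echo '0,0,-0.016,0,0,0;0.04,0,-0.016,0,0,0;0.04,0,-0.016,0,0,0' | python3 drive.py
python3 - <<'E'
from h import *
print(shift([.4141,-.4365,.0205],-96.7))
E
```

```text
time_s: 5.53
tcp_pos: [0.5804, -0.427, 0.0209]
eef_rot: [-180.0, -0.2, -47.4]
contact_force: [2.8, -1.7, -0.1]
gripper_width: 0.0263
gripper_force: 44.9
(array([-0.1057,  0.1287, -0.    ]), array([-0.1 , -0.22, 49.35]))
```

Scaled: 49.3 degrees is 0.5478.

```bash
echo '-0.015,0.018,0,0,0,0.0778;-0.03,0.037,0,0,0,0.1556;-0.045,0.055,0,0,0,0.2333;-0.06,0.073,0,0,0,0.3111;-0.075,0.092,0,0,0,0.3889;-0.09,0.11,0,0,0,0.4667;-0.105,0.128,0,0,0,0.5478;-0.106,0.129,0,0,0,0.5478;-0.106,0.129,0,0,0,0.5478;-0.106,0.129,0,0,0,0.5478' | python3 drive.py
python3 - <<'E'
from h import *
c=r.capture("side");t=r.capture("top");np.savez("side1.npz",**c);np.savez("top1.npz",**t)
print(r.get_state()["tcp_pos"],r.get_state()["eef_rot"])
cv2.imwrite("pics/q.png",np.vstack([cv2.resize(c["frame"][220:290,200:340],None,fx=5,fy=5)[:,:,::-1],cv2.resize(t["frame"][220:270,270:410],None,fx=5,fy=5)[:,:,::-1]]))
E
```

```text
time_s: 6.37
tcp_pos: [0.4105, -0.4331, 0.0203]
eef_rot: [-180.0, -0.0, -96.6]
contact_force: [-0.6, -0.3, -0.7]
gripper_width: 0.0265
gripper_force: 44.9
[ 0.41107646 -0.43296658  0.02018831] [-1.79975884e+02 -1.77696625e-02 -9.66125301e+01]
```

View pics/q.png

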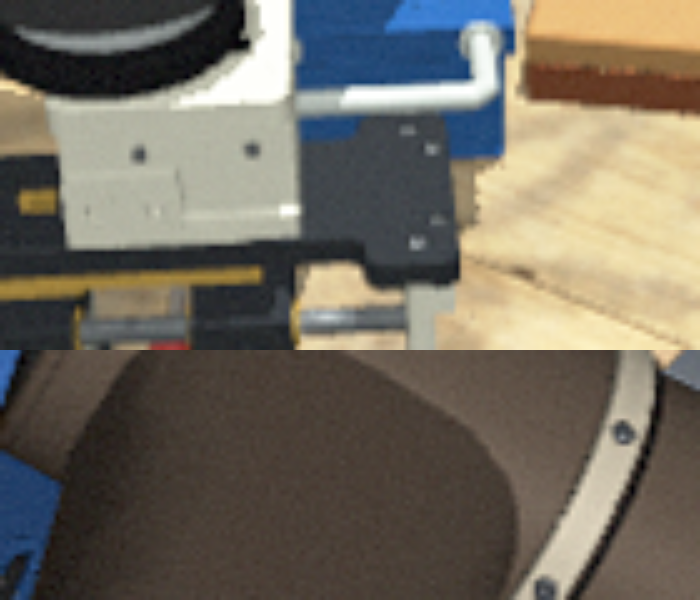

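The hand hides the tip in both views, so I'll check the shaft's tilt and direction from the first depth maps.

Run:
```python
from h import *
for n,a,b in(("top0",(308.5,253.5),(345,224.5)),("side0",(246.3,262.3),(289,283))):
    c=np.load(n+".npz");P=cloud(c)
    for k in np.linspace(0,1,9):
        u,v=np.array(a)*(1-k)+np.array(b)*k
        w=P[int(v)-2:int(v)+4,int(u)-2:int(u)+4].reshape(-1,3); q=w[np.argsort(-w[:,2])[:6]]
        print(n,round(k,2),(np.median(q,0)*1000).round(1))
# handle axis, top of handle
```

```text
top0 0.0 [ 452.3 -281.    10.6]
top0 0.12 [ 465.6 -280.1   67.9]
top0 0.25 [ 470.8 -287.    70.1]
top0 0.38 [ 475.9 -293.5   68.1]
top0 0.5 [ 480.9 -316.1   13.9]
top0 0.62 [ 490.8 -326.8   14.7]
top0 0.75 [ 500.6 -335.6   15.3]
top0 0.88 [ 505.1 -343.1   14.1]
top0 1.0 [ 516.1 -355.1   14.8]
side0 0.0 [ 449.2 -284.3    6.1]
side0 0.12 [ 453.9 -287.3    7.3]
side0 0.25 [ 463.6 -300.     8.2]
side0 0.38 [ 476.5 -315.4    8.6]
side0 0.5 [ 484.6 -324.7    8.9]
side0 0.62 [ 493.1 -331.6    9.3]
side0 0.75 [ 504.4 -343.6   10.2]
side0 0.88 [ 510.7 -352.7   10.5]
side0 1.0 [ 519.7 -372.5   16.9]
```

The first depth maps show the shaft sloping about 2.4° down toward the tip at rest. I'll swing back to where the side camera sees the shaft and measure its line in the tool frame.

Scaled: -49 degrees is -0.5444.

```bash
echo '0,0,-0.02,0,0,-0.0778;0,-0.02,-0.04,0,0,-0.1556;0,-0.04,-0.05,0,0,-0.2333;0,-0.06,-0.06,0,0,-0.3111;0,-0.08,-0.06,0,0,-0.3889;0,-0.1,-0.06,0,0,-0.4667;0,-0.1,-0.06,0,0,-0.5444;0,-0.1,-0.06,0,0,-0.5444;0,-0.1,-0.06,0,0,-0.5444;0,-0.1,-0.06,0,0,-0.5444' | python3 drive.py
python3 - <<'E'
from h import *
s=r.get_state();print(s["tcp_pos"],s["eef_rot"])
c=r.capture("side");np.savez("side2.npz",**c,tcp=s["tcp_pos"],rot=s["eef_rot"])
cv2.imwrite("pics/v.png",cv2.resize(c["frame"][200:320,190:340],None,fx=5,fy=5)[:,:,::-1])
E
```

```text
time_s: 7.3
tcp_pos: [0.5092, -0.4442, 0.0798]
eef_rot: [180.0, 0.0, -47.9]
contact_force: [0.1, -0.6, -1.4]
gripper_width: 0.0266
gripper_force: 44.9
[ 0.50923465 -0.44417671  0.07982728] [ 1.79985153e+02  4.43476907e-02 -4.79139913e+01]
```

View pics/v.png

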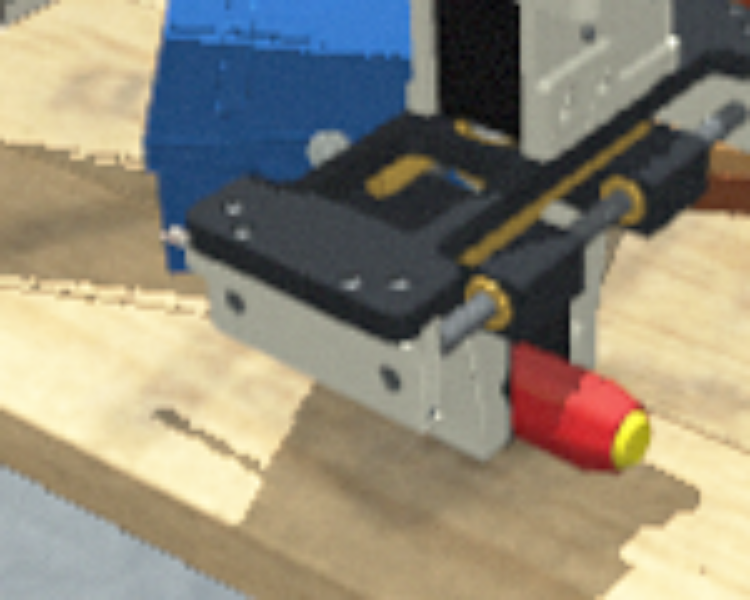

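The finger still covers the shaft, so I'll turn further.

Scaled: -35 degrees is -0.3889.

```bash
echo '0,0,0,0,0,-0.0778;0,0,0,0,0,-0.1556;0,0,0,0,0,-0.2333;0,0,0,0,0,-0.3111;0,0,0,0,0,-0.3889;0,0,0,0,0,-0.3889;0,0,0,0,0,-0.3889' | python3 drive.py
python3 - <<'E'
from h import *
s=r.get_state();print(s["tcp_pos"],s["eef_rot"])
c=r.capture("side");np.savez("side2.npz",**c,tcp=s["tcp_pos"],rot=s["eef_rot"])
cv2.imwrite("pics/v2.png",cv2.resize(c["frame"][200:320,190:340],None,fx=5,fy=5)[:,:,::-1])
E
```

```text
time_s: 7.93
tcp_pos: [0.5092, -0.4446, 0.0804]
eef_rot: [180.0, -0.0, -13.0]
contact_force: [0.2, 0.1, -1.0]
gripper_width: 0.0262
gripper_force: 44.9
[ 0.50916938 -0.44457291  0.08040884] [ 1.79997437e+02 -1.12724403e-02 -1.30314969e+01]
```

View pics/v2.png

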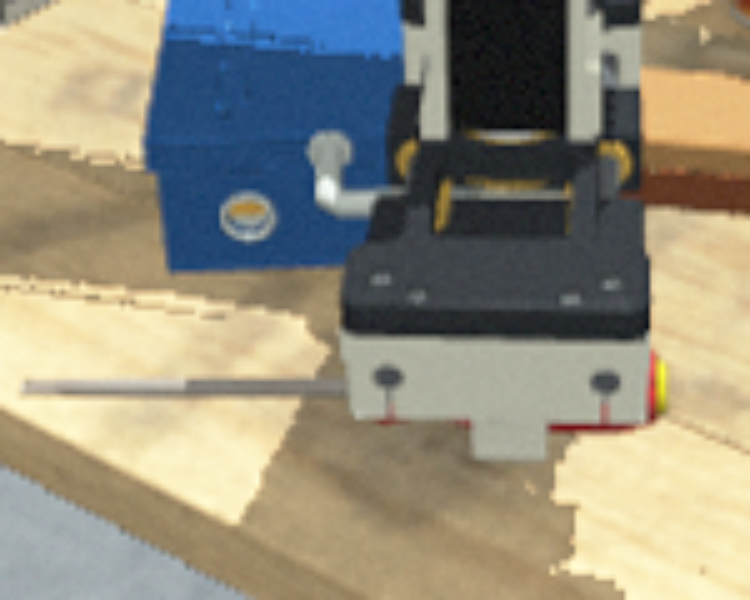

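Run:
```python
from h import *
c=np.load("side2.npz");P=cloud(c);R=Ro.from_euler('xyz',c["rot"],degrees=True)
Q=R.inv().apply((P-c["tcp"]).reshape(-1,3)).reshape(P.shape)*1000
for u in range(193,260,3):
    w=Q[272:284,u]; k=np.abs(w[:,1])<25; w=w[k&(w[:,2]<20)&(w[:,2]>-30)]
    if len(w): print(u,np.where(k)[0]+272,w.mean(0).round(1))
# model-predicted image rows for lateral y, z options at x
T=np.linalg.inv(c["cam_to_world"])
def pix(p):
    w=R.apply(np.array(p)/1000)+c["tcp"]; k=T[:3,:3]@w+T[:3,3]; return (c["fx"]*k[0]/k[2]+c["cx"],c["fy"]*k[1]/k[2]+c["cy"])
for p in([-157,0,-9.5],[-157,0,-3],[-157,5,-9.5],[-60,0,-9.5],[-60,0,-7],[46,0,-9.5],[52,0,-9.5]): print(p,np.round(pix(p),1))
```

```text
196 [276 277 278] [-154.     0.2   -1.3]
199 [276 277 278] [-149.     0.5   -1.7]
202 [276 277 278 279] [-144.     1.4   -1.6]
205 [276 277 278 279] [-139.1    1.3   -1.6]
208 [276 277 278 279] [-134.4    1.    -1.5]
211 [276 277 278 279] [-129.5    1.    -1.7]
214 [276 277 278 279] [-124.4    1.8   -2.5]
217 [276 277 278 279] [-119.7    1.4   -2.2]
220 [276 277 278 279] [-114.7    2.    -2.9]
223 [276 277 278 279] [-109.9    1.9   -2.9]
226 [276 277 278 279] [-105.3    1.1   -2.5]
229 [276 277 278 279] [-100.4    1.2   -2.6]
232 [276 277 278 279] [-95.6   1.3  -2.8]
235 [276 277 278 279] [-90.7   1.8  -3.4]
238 [276 277 278 279] [-85.9   1.7  -3.5]
241 [276 277 278 279] [-81.2   1.3  -3.3]
244 [276 277 278 279] [-76.3   1.8  -3.8]
247 [276 277 278 279] [-71.6   1.6  -3.8]
250 [276 277 278 279] [-66.7   2.1  -4.4]
253 [276 277 278 279] [-61.9   2.4  -4.7]
256 [276 277 278 279] [-57.2   2.4  -4.9]
[-157, 0, -9.5] [193.5 272.8]
[-157, 0, -3] [194.1 276. ]
[-157, 5, -9.5] [192.7 274.7]
[-60, 0, -9.5] [254.2 274.1]
[-60, 0, -7] [254.3 275.4]
[46, 0, -9.5] [322.1 275.6]
[52, 0, -9.5] [326.  275.7]
```

Measured in the tool frame, the tip is ~157 mm ahead and level with the TCP, sloping ~2.1° down, with ~1.5 mm lateral offset. I'll turn back to yaw -96, then pitch 2.2° and set the height.

Run:
```python
from h import *
print(shift([.4154,-.4255,.06],-96.0))
```

```text
(array([-0.0957,  0.0026,  0.0204]), array([-1.000e-02, -1.000e-02,  8.296e+01]))
```

Scaled: 83 degrees is 0.9222.

```bash
echo '-0.03,0,0,0,0,0.0778;-0.05,0,0,0,0,0.1556;-0.07,0,0,0,0,0.2333;-0.096,0.0026,0.02,0,0,0.3111;-0.096,0.0026,0.02,0,0,0.3889;-0.096,0.0026,0.02,0,0,0.4667;-0.096,0.0026,0.02,0,0,0.5444;-0.096,0.0026,0.02,0,0,0.6222;-0.096,0.0026,0.02,0,0,0.7;-0.096,0.0026,0.02,0,0,0.7778;-0.096,0.0026,0.02,0,0,0.8556;-0.096,0.0026,0.02,0,0,0.9222' | python3 drive.py
echo '0,0,0,0,-0.0244,0;0,0,0,0,-0.0244,0;0,0,0.02,0,-0.0244,0;0,0,0.037,0,-0.0244,0;0,0,0.037,0,-0.0244,0;0,0,0.037,0,-0.0244,0' | python3 drive.py
python3 - <<'E'
from h import *
print(shift([.4154,-.4255,.0235]),r.get_state()["eef_rot"])
E
```

```text
time_s: 8.98
tcp_pos: [0.4152, -0.426, 0.0604]
eef_rot: [-180.0, -0.0, -96.3]
contact_force: [0.4, 0.1, -0.5]
gripper_width: 0.0264
gripper_force: 44.9
time_s: 9.48
tcp_pos: [0.4146, -0.4257, 0.0227]
eef_rot: [179.9, 2.2, -95.8]
contact_force: [0.8, -0.0, -0.3]
gripper_width: 0.0263
gripper_force: 44.9
(array([-0.0003, -0.0008, -0.0008]), np.int64(0)) [179.88509768   2.20645569 -95.78762269]
```

```bash
echo '-0.01,-0.0006,-0.0005,0,0,0;-0.02,-0.001,-0.0002,0,0,0;-0.03,-0.0012,0.0001,0,0,0;-0.037,-0.0013,0.0004,0,0,0;-0.037,-0.0013,0.0004,0,0,0;-0.037,-0.0013,0.0004,0,0,0' | python3 drive.py
python3 - <<'E'
from h import *
s=r.get_state();print(s["contact_force"],s["moment"],s["eef_rot"])
E
```

```text
time_s: 9.98
tcp_pos: [0.4208, -0.3887, 0.0249]
eef_rot: [-180.0, 2.2, -95.6]
contact_force: [-0.4, 0.2, -0.6]
gripper_width: 0.0263
gripper_force: 44.9
[-0.40213331  0.16130112 -0.59473653] [-0.09321017 -0.06929923  0.01443795] [-179.95203197    2.17457652  -95.62765339]
```

The tip is ~12 mm inside with no force, so the fit is good. Next I'll push the catch.

```bash
echo '-0.005,-0.0001,0.0002,0,0,0;-0.009,-0.0002,0.0004,0,0,0;-0.009,-0.0002,0.0004,0,0,0' | python3 drive.py - 55
echo '-0.003,0,0.0001,0,0,0;-0.005,0,0.0002,0,0,0;-0.005,0,0.0002,0,0,0' | python3 drive.py
```

```text
time_s: 10.23
tcp_pos: [0.4212, -0.3797, 0.0241]
eef_rot: [180.0, 2.2, -95.7]
contact_force: [0.2, 1.1, -1.3]
gripper_width: 0.0257
gripper_force: 54.9
time_s: 10.48
tcp_pos: [0.422, -0.3758, 0.0244]
eef_rot: [-180.0, 2.1, -95.7]
contact_force: [-0.7, -4.9, -1.0]
gripper_width: 0.0261
gripper_force: 54.8
```

```bash
echo '-0.003,0,0.0001,0,0,0;-0.006,0,0.0002,0,0,0;-0.006,0,0.0002,0,0,0;-0.006,0,0.0002,0,0,0' | python3 drive.py
python3 - <<'E'
from h import *
c=r.capture("side");t=r.capture("top");P=cloud(t);f=t["frame"].astype(int)
m=(f[...,2]>1.6*f[...,0])&(P[...,1]<-.08)&(P[...,1]>-.3)&(P[...,0]<.6)
print(np.percentile(P[m][:,2],[5,50,95,99]))
P=cloud(c);f=c["frame"].astype(int);m=(f[...,2]>1.6*f[...,0])&(P[...,1]<-.08)&(P[...,1]>-.3)&(P[...,0]<.6);print(np.percentile(P[m][:,2],[5,50,95,99]))
E
```

```text
time_s: 10.82
tcp_pos: [0.4227, -0.3701, 0.0245]
eef_rot: [-180.0, 2.1, -95.7]
contact_force: [-0.5, -6.3, -2.2]
gripper_width: 0.0261
gripper_force: 54.8
[0.06981415 0.52010451 0.58083499 0.90424541]
[0.00877545 0.0783197  0.09016    0.0912921 ]
```

The lid edge has risen (95th percentile z 0.067 → 0.090), so it has sprung ajar. I'll withdraw and lift.

Units first: turns go in shares of 90 degrees. So 2.2 degrees is 0.0244.

```bash
echo '0.02,0.0005,-0.0008,0,0,0;0.05,0.001,-0.002,0,0,0;0.07,0.001,-0.003,0,0,0;0.07,0.001,-0.02,0,0,0;0.07,0.001,-0.04,0,0,0;0.07,0.001,-0.04,0,0,0' | python3 drive.py
echo '0,0,0,0,0.0244,0;0,0,0,0,0.0244,0' | python3 drive.py
python3 - <<'E'
from h import *
print(shift([.59,-.44,.06],-47.4))
t=r.capture("top");P=cloud(t);f=t["frame"].astype(int)
c=r.capture("side");P=cloud(c);f=c["frame"].astype(int);m=(f[...,2]>1.6*f[...,0])&(P[...,1]<-.08)&(P[...,1]>-.3)&(P[...,0]<.6);print(np.percentile(P[m][:,2],[5,50,95,99]))
E
```

```text
time_s: 11.42
tcp_pos: [0.4156, -0.442, 0.0645]
eef_rot: [-179.8, 2.1, -95.7]
contact_force: [1.3, -0.5, -0.0]
gripper_width: 0.0258
gripper_force: 54.9
time_s: 11.58
tcp_pos: [0.4139, -0.4396, 0.0613]
eef_rot: [180.0, -0.0, -95.7]
contact_force: [-0.8, 1.5, -1.0]
gripper_width: 0.0261
gripper_force: 54.9
(array([-0.0172, -0.1753,  0.0013]), array([ 3.000e-02, -4.000e-02, -4.833e+01]))
[0.02594691 0.07959055 0.08992217 0.09114999]
```

Scaled: -48.3 degrees is -0.5367.

```bash
echo '0.03,-0.02,0,0,0,0;0.03,-0.045,0,0,0,-0.0778;0.03,-0.07,0,0,0,-0.1556;0.03,-0.1,0,0,0,-0.2333;0.02,-0.125,0,0,0,-0.3111;0.01,-0.15,0,0,0,-0.3889;-0.005,-0.175,0,0,0,-0.4667;-0.017,-0.175,0.02,0,0,-0.5367;-0.017,-0.175,0.04,0,0,-0.5367;-0.017,-0.175,0.05,0,0,-0.5367;-0.017,-0.175,0.05,0,0,-0.5367;-0.017,-0.175,0.05,0,0,-0.5367' | python3 drive.py
python3 - <<'E'
from h import *
s=r.get_state();print(s["eef_rot"]);print(shift([.59,-.44,.0045],-47.4))
E
```

```text
time_s: 12.68
tcp_pos: [0.5895, -0.4411, 0.0108]
eef_rot: [180.0, 0.1, -47.5]
contact_force: [0.3, -0.4, -1.0]
gripper_width: 0.0259
gripper_force: 54.9
[ 1.79957230e+02  1.03261108e-01 -4.74645174e+01]
(array([-0.0005, -0.0012,  0.0063]), array([ 0.04,  0.1 , -0.06]))
```

```bash
echo '0,0,0.003,0,0,0;0,0,0.0055,0,0,0;0,0,0.0055,0,0,0;0,0,0.0055,0,0,0' | python3 drive.py
python3 - <<'E'
from h import *
s=r.get_state();print(s["eef_rot"],s["moment"])
E
```

```text
time_s: 13.02
tcp_pos: [0.5902, -0.4412, 0.0066]
eef_rot: [-180.0, -0.0, -47.4]
contact_force: [-0.6, 0.1, -0.4]
gripper_width: 0.0258
gripper_force: 54.9
[-1.79979861e+02 -3.97661151e-02 -4.74395281e+01] [ 0.05805917 -0.00058082 -0.00029013]
```

```bash
echo '0,0,0.0015,0,0,0;0,0,0.0015,0,0,0;0,0,0.0015,0,0,0' | python3 drive.py
echo '0,0,0,0,0,0;0,0,0,0,0,0;0,0,0,0,0,0;0,0,0,0,0,0;0,0,0,0,0,0' | python3 drive.py 0.05
echo '0,0,-0.04,0,0,0;0,0,-0.08,0,0,0;0,0,-0.12,0,0,0;0,0,-0.16,0,0,0;0,0,-0.2,0,0,0;0,0,-0.2,0,0,0' | python3 drive.py
python3 - <<'E'
from h import *
print(r.get_state()["joints"].round(1))
print(shift([.507,-.29,.2],-6.7))
c=r.capture("side");np.savez("side3.npz",**c)
cv2.imwrite("pics/w.png",cv2.resize(c["frame"][180:320,195:365],None,fx=4,fy=4)[:,:,::-1])
E
```

```text
time_s: 13.27
tcp_pos: [0.5901, -0.4409, 0.0046]
eef_rot: [-180.0, -0.0, -47.4]
contact_force: [0.1, 0.2, -1.2]
gripper_width: 0.0264
gripper_force: 54.9
time_s: 13.68
tcp_pos: [0.5902, -0.4409, 0.0046]
eef_rot: [-180.0, -0.0, -47.4]
contact_force: [-0.1, 0.3, -0.0]
gripper_width: 0.0489
gripper_force: 0.0
time_s: 14.18
tcp_pos: [0.5934, -0.4435, 0.2156]
eef_rot: [-179.8, -0.8, -47.4]
contact_force: [0.6, -0.8, 2.6]
gripper_width: 0.0501
gripper_force: 0.0
[-21.7  26.5   8.5   0.2 -71.1  64.3]
(array([-0.1716, -0.0404,  0.0133]), array([  0.11,  -0.85, -40.65]))
```

View pics/w.png

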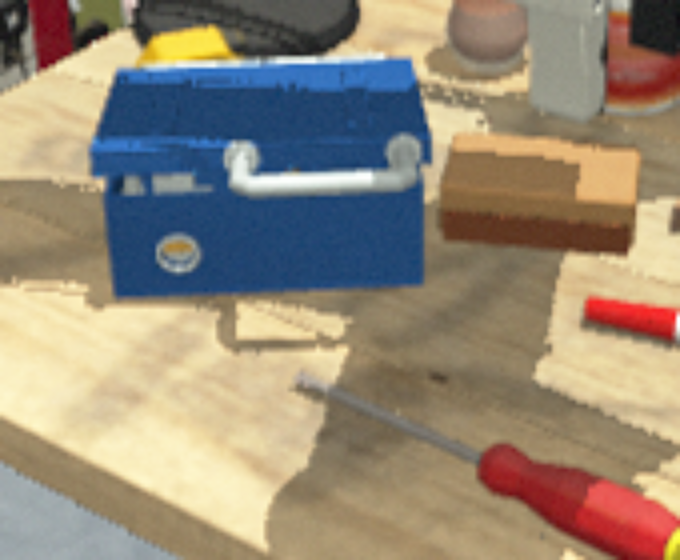

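The lid stands ajar with the bar at crop (240,185)–(410,180), and the driver lies flat on the bench. Next I'll locate the bar.

Run:
```python
from h import *
s=np.load("side3.npz");P=cloud(s)
S=lambda x,y,z:(ray(s,(x+.5)/4-.5+195,(y+.5)/4-.5+180,z)*1000).round(1)
for z in(.09,.096):print(S(240,185,z),S(325,184,z),S(410,178,z))
for x in(270,300,330,360):
    u,v=int(x/4+195),int(184/4+180); w=P[v-3:v+4,u]; print((w*1000).round(0)[[1,2,3,4,5]].tolist())
d=np.array([.117,.993]);n=np.array([.993,-.117])  # box x, -box y
hole=np.array([436.7,-244.8]); c=hole+65*d+45*n
for a in(0.2,0.3,.5,.7,.9,1.1,1.3,1.5,1.6,1.72,1.75):
    f=a-.0282; p=c+69*d+30*n-177.5*np.cos(f)*d
    print(a,p.round(1),(66+177.5*np.sin(f)).round(1), "rel", (174.9-177.5*np.cos(f)).round(1),(177.5*np.sin(f)-30.4).round(1))
```

```text
[ 466.8 -285.5   90. ] [ 506.2 -292.6   90. ] [ 546.3 -295.3   90. ]
[ 466.1 -295.5   96. ] [ 504.8 -302.5   96. ] [ 544.4 -305.1   96. ]
[[480.0, -290.0, 95.0], [480.0, -293.0, 95.0], [480.0, -293.0, 93.0], [480.0, -297.0, 93.0], [480.0, -295.0, 90.0]]
[[495.0, -291.0, 94.0], [495.0, -297.0, 95.0], [494.0, -297.0, 93.0], [494.0, -297.0, 91.0], [494.0, -297.0, 89.0]]
[[508.0, -295.0, 95.0], [508.0, -298.0, 94.0], [507.0, -299.0, 93.0], [507.0, -301.0, 92.0], [507.0, -299.0, 88.0]]
[[523.0, -298.0, 95.0], [523.0, -299.0, 93.0], [522.0, -302.0, 93.0], [522.0, -301.0, 90.0], [522.0, -298.0, 86.0]]
0.2 [ 506.4 -294.2] 96.3 rel 0.0 -0.1
0.3 [ 506.8 -290.3] 113.7 rel 3.9 17.3
0.5 [ 508.4 -277.5] 146.7 rel 16.8 50.3
0.7 [ 510.6 -258.5] 176.5 rel 36.0 80.1
0.9 [ 513.5 -233.9] 201.9 rel 60.7 105.5
1.1 [ 516.9 -204.9] 221.9 rel 90.0 125.5
1.3 [ 520.7 -172.4] 235.6 rel 122.6 139.2
1.5 [ 524.8 -137.9] 242.6 rel 157.4 146.2
1.6 [ 526.9 -120.3] 243.5 rel 175.1 147.1
1.72 [529.4 -99.2] 242.2 rel 196.3 145.8
1.75 [530. -94.] 241.5 rel 201.6 145.1
```

Scaled: -40.7 degrees is -0.4522.

```bash
echo '-0.035,-0.007,0,0,0,-0.0778;-0.065,-0.015,0,0,0,-0.1556;-0.1,-0.023,0,0,0,-0.2333;-0.13,-0.03,0,0,0,-0.3111;-0.16,-0.037,0,0,0,-0.3889;-0.17,-0.04,0,0,0,-0.4522;-0.17,-0.04,0,0,0,-0.4522;-0.17,-0.04,0,0,0,-0.4522' | python3 drive.py 0.028
python3 - <<'E'
from h import *
print(r.get_state()["joints"].round(1))
print(shift([.506,-.2955,.115],-6.7))
E
```

```text
time_s: 14.9
tcp_pos: [0.5045, -0.2882, 0.2046]
eef_rot: [180.0, -0.0, -6.7]
contact_force: [0.7, 0.9, -0.2]
gripper_width: 0.0279
gripper_force: 0.0
[-10.5  12.6 -13.4   0.  -64.   93.7]
(array([0.0023, 0.0071, 0.0896]), array([ 0.  , -0.03, -0.05]))
```

```bash
echo '0.002,0.007,0.03,0,0,0;0.002,0.007,0.06,0,0,0;0.002,0.007,0.089,0,0,0;0.002,0.007,0.089,0,0,0;0.002,0.007,0.089,0,0,0' | python3 drive.py
python3 - <<'E'
from h import *
print(shift([.506,-.2955,.076],-6.7))
E
```

```text
time_s: 15.32
tcp_pos: [0.5049, -0.2964, 0.114]
eef_rot: [-180.0, 0.2, -6.8]
contact_force: [0.1, 0.5, 0.7]
gripper_width: 0.028
gripper_force: 0.0
(array([ 0.0011, -0.001 ,  0.038 ]), array([-0.  ,  0.24, -0.14]))
```

```bash
echo '0,-0.001,0.015,0,0,0;0,-0.001,0.03,0,0,0;0,-0.001,0.038,0,0,0;0,-0.001,0.038,0,0,0' | python3 drive.py
echo '0,0,0,0,0,0;0,0,0,0,0,0;0,0,0,0,0,0;0,0,0,0,0,0' | python3 drive.py 0.0 12
```

```text
time_s: 15.65
tcp_pos: [0.5059, -0.2951, 0.0773]
eef_rot: [-180.0, 0.0, -6.8]
contact_force: [0.2, -0.3, -1.2]
gripper_width: 0.0279
gripper_force: 0.0
time_s: 15.98
tcp_pos: [0.5068, -0.2933, 0.0779]
eef_rot: [-179.9, -0.1, -6.8]
contact_force: [1.6, 6.4, -0.8]
gripper_width: 0.0094
gripper_force: 12.0
```

```bash
echo '0,-0.0008,-0.0054,0,0,0;0,-0.0047,-0.0226,0,0,0;0,-0.0103,-0.0394,0,0,0;0,-0.0176,-0.0556,0,0,0;0,-0.0264,-0.071,0,0,0;0,-0.0368,-0.0854,0,0,0;0,-0.0368,-0.0854,0,0,0' | python3 drive.py
python3 - <<'E'
from h import *
print(r.get_state()["moment"],r.get_state()["joints"].round(1))
E
```

```text
time_s: 16.57
tcp_pos: [0.5111, -0.2546, 0.1642]
eef_rot: [-179.8, -0.1, -6.7]
contact_force: [3.7, 6.6, -8.3]
gripper_width: 0.0095
gripper_force: 12.0
[ 2.5133539  -1.08611551 -0.00708216] [ -7.   13.6 -17.6  -0.3 -58.6  90.5]
```

```bash
echo '0,-0.0117,-0.0133,0,0,0;0,-0.0247,-0.0254,0,0,0;0,-0.0389,-0.0361,0,0,0;0,-0.054,-0.0454,0,0,0;0,-0.07,-0.0531,0,0,0;0,-0.0866,-0.0591,0,0,0;0,-0.1038,-0.0634,0,0,0;0,-0.1038,-0.0634,0,0,0' | python3 drive.py
python3 - <<'E'
from h import *
print(r.get_state()["moment"],r.get_state()["joints"].round(1))
E
```

```text
time_s: 17.23
tcp_pos: [0.5234, -0.1533, 0.2282]
eef_rot: [-180.0, -0.2, -6.6]
contact_force: [0.2, -1.3, 3.1]
gripper_width: 0.0095
gripper_force: 12.0
[-0.42264502 -0.1558493  -0.06620223] [  4.3   8.2 -15.8   0.  -65.9  79.1]
```

```bash
echo '0,-0.009,-0.0017,0,0,0;0,-0.0176,-0.0027,0,0,0;0,-0.0265,-0.0034,0,0,0;0,-0.0353,-0.0036,0,0,0;0,-0.044,-0.0033,0,0,0;0,-0.053,-0.0026,0,0,0;0,-0.053,-0.0026,0,0,0' | python3 drive.py
echo '0,-0.003,0.0004,0,0,0;0,-0.003,0.0004,0,0,0' | python3 drive.py
```

```text
time_s: 17.82
tcp_pos: [0.5295, -0.101, 0.2294]
eef_rot: [-180.0, -0.1, -6.7]
contact_force: [3.7, -0.3, 6.2]
gripper_width: 0.0094
gripper_force: 12.0
time_s: 17.98
tcp_pos: [0.5298, -0.0987, 0.2291]
eef_rot: [-180.0, -0.1, -6.7]
contact_force: [2.8, 0.2, 6.3]
gripper_width: 0.0095
gripper_force: 12.0
```

```bash
echo '0,0,0,0,0,0;0,0,0,0,0,0;0,0,0,0,0,0;0,0,0,0,0,0' | python3 drive.py 0.04
echo '0,0,-0.01,0,0,0;0,0,-0.03,0,0,0;0,0,-0.06,0,0,0;0,0,-0.1,0,0,0;0,0.04,-0.12,0,0,0;0,0.08,-0.12,0,0,0;0,0.12,-0.12,0,0,0;0,0.16,-0.12,0,0,0;0,0.2,-0.12,0,0,0;0,0.2,-0.12,0,0,0;0,0.2,-0.12,0,0,0' | python3 drive.py
python3 - <<'E'
from h import *
c=r.capture("side");t=r.capture("top")
cv2.imwrite("pics/z.png",np.hstack([c["frame"][100:330,130:400],t["frame"][80:310,130:420]])[:,:,::-1].repeat(1,0))
E
```

```text
time_s: 18.32
tcp_pos: [0.528, -0.0995, 0.2277]
eef_rot: [180.0, 0.1, -6.7]
contact_force: [0.1, -0.4, 0.3]
gripper_width: 0.031
gripper_force: 0.0
time_s: 19.23
tcp_pos: [0.5045, -0.3003, 0.3483]
eef_rot: [-180.0, 0.1, -6.9]
contact_force: [0.2, 0.7, -0.4]
gripper_width: 0.0399
gripper_force: 0.0
```

View pics/z.png

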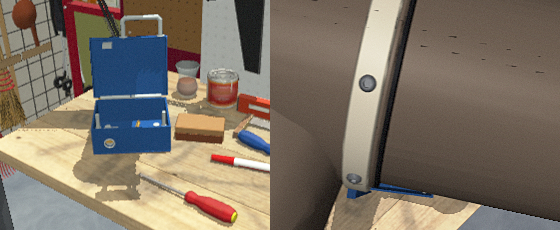

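The lid stands open (handle at about (142,20) in the crop). The screwdriver lies flat at (140,178)–(235,213), the bystanders in view look undisturbed, and the arm is clear. I'm handing the job in.

```bash
echo '0,0,0,0,0,0;0,0,0,0,0,0;0,0,0,0,0,0;0,0,0,0,0,0' | python3 drive.py | head -1; python3 -c "
from plant import r
print(r.close_job())"
```

```text
time_s: 19.67
the job is handed in; nothing more can be done
None
```

The catch was pushed back with the screwdriver, the screwdriver was laid flat on the bench, and the lid swung back to stand open by itself; I handed the job in at about 20 s. The sanding block and tea glass looked undisturbed in the last picture, but the open lid hid the tape measure, so I couldn't check it at the end.

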